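# Load a tip box onto the bay's sensing pin and wedge it tight

### The arm

A 7-joint arm with a two-finger parallel gripper is mounted at the origin on a cart in front of the work surface, level with it; the furniture and walls round the work are solid. World frame = base frame: x ahead of the robot, y to its left, z up, the work surface at z = 0. Lengths are in m, angles in rad, forces in N, time in s.
With the tool pointing down it reaches from about 0.35 to 0.9 m from the base axis. Payload 8.1 kg.
Tool frame: the origin (TCP) lies between the finger pads; the fingertips stand 8 mm ahead of it and the grasp point (between the pads) lies 11 mm behind it; z points along the fingers, y is the line along which they close (so a half turn about z gives the same grasp; the last joint's range is limited). The gripper opens to 85 mm and grips with 20 to 120 N. Pads are 22 mm wide; open, the fingers measure 114 mm over their backs; the gripper's body (76 mm by 85 mm) begins 54 mm behind the grasp point. The pads swing forward as they close: fully open they stand 13 mm farther back than shut.
Start: joints at [-1.285, 0.434, 0.025, 1.573, -0.012, 1.134, -0.075], TCP at [0.237, 0.578, 0.21] pointing down, gripper open.
Joint ranges: [-2.62, 2.62], [-0.44, 2.09], [-1.27, 1.32], [0.08, 2.57], [-1.32, 4.46], [0.12, 2], [-2.74, 2.74]. Speed limits (rad/s): [2.22, 2.22, 3.01, 3.01, 3.14, 3.14, 3.14].

### API

Orientations are given as a rotation vector (axis times angle).
In Python, from cell import * gives the robot as it stands.
- The arm moves only by the tool carry_out, never from a script. Its argument "deltas" is text: rows parted by semicolons, each of 7 numbers parted by spaces: the shift along the tool's x, y, z in mm, then the turn, a rotation vector about the tool's x, y, z in rad, then the closure, from -1 (fully open) to 1 (shut). In form: x y z wx wy wz gripper; .... A call has 1 to 12 rows; each row shifts and turns the commanded pose from where the row before left it, along the tool's axes as they then stand; what a row does not reach is not made up. A row lasts 1/10 s, in which the tool goes at most 50 mm and 8.59 degrees, less where a joint would pass 70% of its speed; a pose out of reach is approached as far as the arm can. A call with a gripper value outside its range is refused whole. The fingers move at their own pace and stop on an object; "newtons" is the grip in N (left out, the last holds). Time passes only in rows, so rows that do not move let the fingers close. It gives the time, the measured TCP pose, the force, the opening and the grip force at its end, in the units of the state.
- sense(): the state, without advancing time (a new reading comes with each control period).
- get_image(name): name is "scene" or "top"; returns a dict with "pixels" (384x512x3 uint8, red, green, blue), "z_map" (384x512 float32, m along the optical axis (not along the pixel's ray), 0 where there is no reading), "mtx" (3x3 intrinsics, pixels), "eye" and "attitude" of the camera in the world. Camera axes: x right, y up, looking along -z (the intrinsics and any distortion apply to the point x, -y, -z); pixel columns grow to the right and rows downward; lengths in m; the calibration is good to about 2 mm. A picture is of the moment at which its call begins.
- hand_in(): hands the job in; it is judged then, once.
The state is a dict: "t": time; "q": joint angles; "qvel": joint speeds; "tau": joint torques, N m; "eef_pos": TCP position; "tcp_rot": TCP orientation; "contact_force": force on the tool from outside, world axes, zero at the start; "torque": the same for the moment, N m; "grip_width": finger opening in m; "gripper_force": force on a finger pad.
Only numpy, scipy, OpenCV 4.12 (cv2) and the standard library are available. Lean on these libraries where they do the work, as an engineer would, in place of code of your own. Each camera call takes 0.05 s, during which the arm holds its last target. There are 200 camera calls.

### The job

Load the green tip box into the bay of the grey metal deck: draw the blue wedge lock right back out of the bay's mouth, slide the box along the deck into the bay, without lifting it, until it has pushed the brass sensing pin in, then push the wedge back in front of the box until it stops, so that the box is held tight against the stop with the pin fully in. Last, press the green button fully down to confirm the load. Leave the other things on the bench where they are.

Things in the scene. Friction and masses are not known exactly. Their poses are not given: they have to be found in the camera images.
- deck: Fixed grey metal deck with one loading bay; its top is 10 mm above the bench. Origin at bench level on the bay's centre line, at the stop face. +x runs into the bay (the way the box is pushed), +y to the left seen that way, z up. The plate reaches from x = -314 to 34 mm, y = -64 to 60 mm, with a tongue under the wedge (x -165 to -69, y to -179 mm). The box waits on the open plate before the bay.
- bay_mouth (a point): Deck's top on the bay's centre line at x = -90 mm, where the box's trailing wall comes. Black rails 30 mm high leave 82 mm: the left one (+y) from x = 0 to -158 mm, the right one from 0 to -78 mm, then a gap for the wedge, then a short guide from -148 to -158 mm. From -158 to -188 mm both sides flare out, to about 112 mm between them. Axes as the deck's.
- stop (a point): Deck's top at the middle of the stop face (deck x = 0, y = 0, z = 10 mm), formed by two rubber bumpers; behind them a grey block, 52 mm high above the deck, holds the pin. Axes as the deck's.
- tip_box: Green tip box with clear lid (fixed shut), 0.3 kg, loose. Origin under its middle; its +y points out of the bay (against deck x) when square. Body 90 mm along y (-45 to 45), 78 mm along x (-38 to 40), upright walls 58 mm high; the lid (z 59 to 79 mm) overhangs the body 2 mm all round, with a small tab at -x. Can be pushed on its +y end, where a finger meets the lid's edge at y = 47 mm.
- box_back (a point): Foot of the tip box's leading wall at mid width (box x = 1, y = -45, z = 0 mm); it comes to point stop when the box is fully home. Axes as the box's.
- lock (a joint): Blue wedge (taper lock), m pushed in: 0 fully withdrawn, below 0.010 clear of the bay, 0.084 end of track. It slides along deck direction (0.208, 0.978, 0): across the mouth and slightly into the bay, its flat face square to the bay. Stays where left (about 3 N friction). With the box home it jams against it at about 0.072 under 15 to 20 N, self-locking. Starts 45 to 80 mm in, across the mouth.
- lock_knob (a point): On the axis of the wedge's upright black knob, 12 mm below its top. Knob 20 mm across, 40 mm high, its top 92 mm above the deck, on the wedge (46 mm high above the deck), always outside the bay: about deck x = -106, y = -80 mm when locked, x = -121, y = -148 mm when withdrawn. Moves with the wedge.
- pin (a joint): Brass sensing pin, 10 mm thick, on the centre line 40 mm above the deck: m pressed in. 0 free, its tip 8 mm out of the stop face; 0.008 flush, box on the stop. Spring 2.5 N at first, 5 N when flush: it slowly pushes an unlocked box back out by up to 8 mm. An orange stud on top of the grey block moves with it.
- confirm (a joint): Green confirm button on top of the white controller beside the bay (deck x -40 to 40, y -113 to -61 mm, 50 mm high above the deck): m pressed down, 0 up, 0.006 fully down (5 N); springs back.
- confirm_top (a point): Centre of the green button's top face (26 mm across), deck x = 0, y = -87 mm, about 78 mm above the bench.
- bottle_amber: Bystander: amber reagent bottle with black cap, 63 mm across, 125 mm tall. Origin under its middle.
- bottle_amber_small: Bystander: smaller amber reagent bottle, 54 mm across, 106 mm tall. Origin under its middle.
- tube_rack: Bystander: lime-green acrylic rack with capped tubes, 64 x 125 x 118 mm. Origin under its middle.
- wash_bottle: Bystander: white wash bottle with red cap and bent spout, 211 mm tall. Origin under its middle.
- marker: Bystander: red and white marker pen, 135 mm long, lying. Origin under its middle.
Things that resemble listed ones, but are neither listed nor needed, are in the scene too. What is shaped like the tip_box but pink is not meant.

How it is judged:
By the outcome, as a careful person would: the job done as asked, in the order asked, and still so for the second after the job is handed in, with the robot touching nothing.
It also fails if it takes over 72 s, if anything falls off the work surface, if the arm or the gripper's body presses on something with over 40 N, if the wrist force passes 120 N, or if a joint passes its speed limit or range.

## Working session

There is one attempt and no reset: what is moved stays moved. The work goes in short steps, Python scripts to look and compute and a tool call to move; the robot and the scene stay as the last step left them, time stands still between calls to the robot, and variables do not carry over. Pictures are saved under pics/ and viewed, at most 10 in all, crops included, and the job is handed in when it is done.

Besides the shell and the picture viewer there is one more tool, called after "Call:" in YAML: its name, and indented under it one key for each argument. carry_out: Moves the arm, as the interface text tells. Its arguments: {"type":"object","properties":{"deltas":{"type":"string"},"newtons":{"type":"number"}},"required":["deltas"]}

```bash
mkdir -p pics; cat > h.py <<'E'
from cell import *
import numpy as np, cv2
def shot(n,f):
    d=get_image(n); cv2.imwrite(f'pics/{f}.png',cv2.cvtColor(d['pixels'],cv2.COLOR_RGB2BGR)); np.savez(f'pics/{f}.npz',**{k:np.asarray(v) for k,v in d.items()}); return d
def load(f): return dict(np.load(f'pics/{f}.npz'))
def rot(d):
    a=np.asarray(d['attitude'],float)
    from scipy.spatial.transform import Rotation as R
    return a if a.shape==(3,3) else (R.from_rotvec(a).as_matrix() if a.size==3 else R.from_quat(a).as_matrix())
def pts(d):
    z=d['z_map'];K=d['mtx'];v,u=np.mgrid[:z.shape[0],:z.shape[1]]
    c=np.stack([(u-K[0,2])/K[0,0]*z,-(v-K[1,2])/K[1,1]*z,-z],-1)
    return c@rot(d).T+np.asarray(d['eye'])
E
python3 - <<'E'
from h import *
a=shot('scene','s0');b=shot('top','t0')
print({k:v for k,v in a.items() if k not in('pixels','z_map')});print({k:v for k,v in b.items() if k not in('pixels','z_map')})
s=sense();print(s['t'],s['eef_pos'],s['tcp_rot'])
for f in('s0','t0'):
    i=cv2.imread(f'pics/{f}.png');cv2.imwrite(f'pics/{f}b.png',cv2.resize(i,(800,600),interpolation=cv2.INTER_CUBIC))
E
```

```text
{'mtx': array([[430.2112879 ,   0.        , 259.08652447],
       [  0.        , 430.2112879 , 198.26748948],
       [  0.        ,   0.        ,   1.        ]]), 'eye': array([-0.42236124, -0.38554073,  1.19800064]), 'attitude': array([ 0.72063245, -0.40869425, -1.00488483])}
{'mtx': array([[393.97906013,   0.        , 259.85976423],
       [  0.        , 393.97906013, 192.96589795],
       [  0.        ,   0.        ,   1.        ]]), 'eye': array([0.4568469 , 0.18723433, 1.45975127]), 'attitude': array([ 0.06126648, -0.04187264, -1.58031767])}
0.1 [0.23677811 0.57789546 0.20930625] [-6.06965907e-01 -3.08222297e+00  2.16599685e-03]
```

View pics/s0b.png

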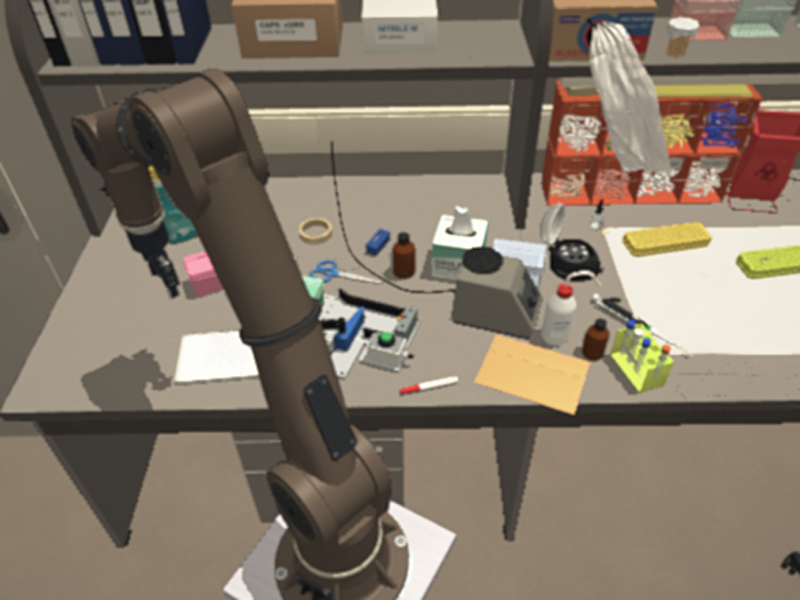

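View pics/t0b.png

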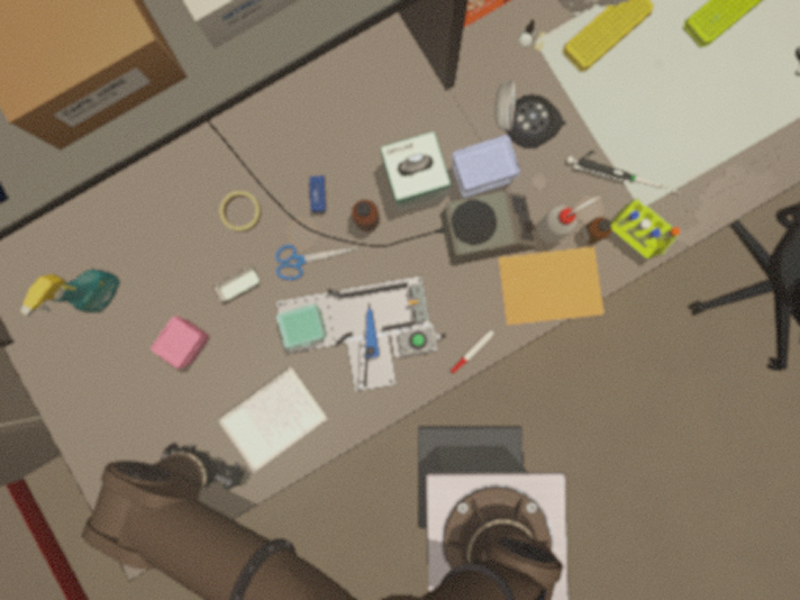

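Top view (800 px scale): the green box is at (302,327) on the deck, the pink lookalike at (180,343) is off the deck and not meant. The wedge is at (371,335), the knob near (368,352) and the green button at (418,341). I'll confirm these in an enlarged crop.

```bash
python3 - <<'E'
from h import *
b=load('t0');i=cv2.imread('pics/t0.png')[170:255,170:290]
cv2.imwrite('pics/c0.png',cv2.resize(i,None,fx=6.5,fy=6.5,interpolation=cv2.INTER_CUBIC))
P=pts(b);h=cv2.cvtColor(b['pixels'],cv2.COLOR_RGB2HSV).astype(int);v,u=np.mgrid[:384,:512]
R=(u>170)&(u<290)&(v>170)&(v<255);H,S,V=h[...,0],h[...,1],h[...,2]
def rep(n,m):
    p=P[m];r=cv2.minAreaRect((p[:,:2]*1000).astype(np.float32));print(n,m.sum(),u[m].mean().round(1),v[m].mean().round(1),p.mean(0).round(4),np.median(p[:,2]).round(4),np.round(r[0],1),np.round(r[1],1),round(r[2],2))
rep('box',R&(u<212)&(P[...,2]>.075))
rep('boxgreen',R&(u<212)&(H>60)&(H<95)&(S>50))
rep('blue',R&(H>100)&(H<125)&(S>120))
rep('knob',R&(P[...,2]>.09)&(u>220)&(u<250))
rep('button',R&(H>45)&(H<85)&(S>120)&(u>255))
rep('stopblock',R&(P[...,2]>.05)&(u>255)&(v<208))
rep('rails',R&(V<70)&(P[...,2]>.03)&(P[...,2]<.05))
m=R&(P[...,2]>.03)&(P[...,2]<.05)&(V<70)&(v<195);p=P[m];print(p[::8].round(3).tolist())
E
```

```text
box 636 191.8 208.1 [0.4965 0.4352 0.1213] 0.0894 [501.  340.8] [ 93.9 305.5] 1.05
boxgreen 407 192.6 208.2 [0.4962 0.4385 0.0894] 0.0894 [495.5 438.2] [66.5 76.6] 15.78
blue 57 237.2 212.7 [0.4796 0.2853 0.0571] 0.0573 [478.2 285.8] [93.3 12.3] 4.98
knob 36 236.2 223.8 [0.4456 0.2611 0.4419] 0.1044 [444.6 240.2] [ 17.7 107.3] 3.62
button 0 nan nan [nan nan nan] nan [0. 0.] [0. 0.] 0.0
stopblock 204 267.3 192.5 [0.5483 0.1783 0.0823] 0.0624 [525.1 177.9] [132.7  37.3] 7.91
rails 0 nan nan [nan nan nan] nan [0. 0.] [0. 0.] 0.0
[]<stdin>:7: RuntimeWarning: Mean of empty slice.
  ret = ret.dtype.type(ret / rcount)
  ret = um.true_divide(
  return _methods._mean(a, axis=axis, dtype=dtype,
```

View pics/c0.png

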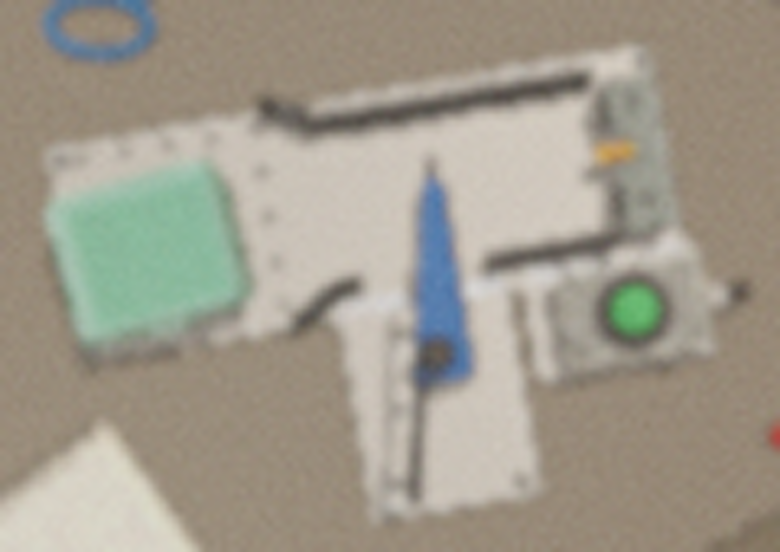

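The crop shows the green tip box lid centred near (148,250), the wedge with its tip at (432,170) and the knob at (437,353). The button is at (636,307) and the stud at (615,153). Next I'll fit the deck pose from its corners and the button.

```bash
cat >> h.py <<'E'
def ray(d,u,v,z):
    K=d['mtx'];r=rot(d)@np.array([(u-K[0,2])/K[0,0],-(v-K[1,2])/K[1,1],-1.]);e=np.asarray(d['eye']);return e+r*(z-e[2])/r[2]
def fit(A,B):
    A=np.asarray(A);B=np.asarray(B);a=A-A.mean(0);b=B-B.mean(0)
    th=np.arctan2((a[:,0]*b[:,1]-a[:,1]*b[:,0]).sum(),(a*b).sum());c,s=np.cos(th),np.sin(th);M=np.array([[c,-s],[s,c]])
    t=B.mean(0)-M@A.mean(0);return th,t,M,(A@M.T+t-B)
E
python3 - <<'E'
from h import *
b=load('t0')
C=lambda x,y,z:ray(b,(x+.5)/6.5-.5+170,(y+.5)/6.5-.5+170,z)[:2]*1000
A=[(0,-87),(34,60),(-314,60),(-165,-179),(-69,-179)]
B=[C(636,307,.078),C(645,47,.01),C(45,150,.01),C(378,520,.01),C(541,492,.01)]
th,t,M,r=fit(A,B);print('deck',th,t,'\n',r.round(1))
inv=lambda p:M.T@(np.asarray(p)-t)
for n,p in dict(knob=C(437,353,.102),wtip=C(432,170,.056),boxTL=C(50,205,.089),TR=C(208,162,.089),BR=C(247,300,.089),BL=C(88,345,.089),stud=C(615,153,.07),railL=C(588,82,.04)).items(): print(n,p.round(1),inv(p).round(1))
P=pts(b);h=cv2.cvtColor(b['pixels'],cv2.COLOR_RGB2HSV);v,u=np.mgrid[:384,:512]
m=(u>172)&(u<212)&(v>185)&(v<232)&(h[...,1]>50)&(h[...,0]>60)&(h[...,0]<95)
q=((P[m][:,:2]*1000-t)@M).astype(np.float32);print(m.sum(),cv2.minAreaRect(q),q.min(0),q.max(0))
m=(u>170)&(u<214)&(v>185)&(v<232)&(abs(P[...,2]-.089)<.006)
q=((P[m][:,:2]*1000-t)@M).astype(np.float32);print(m.sum(),cv2.minAreaRect(q),q.min(0),q.max(0),P[m][:,2].mean())
np.savez('deck.npz',th=th,t=t)
E
```

```text
deck -1.4038822361642307 [548.89884098 193.14312073] 
 [[-0.7  0.5]
 [ 2.1 -1.4]
 [-0.7 -0.2]
 [-0.9  1.9]
 [ 0.2 -0.9]]
knob [440.4 283.9] [-107.5  -91.9]
wtip [540.1 289.3] [-96.3   7.3]
boxTL [521.5 492.4] [-299.6   22.7]
TR [543.7 407.3] [-212.1   30.5]
BR [469.5 386.4] [-203.8  -46.2]
BL [446.3 471.7] [-291.7  -54.9]
stud [547.5 188.6] [ 4.2 -2.1]
railL [589.2 203.3] [-3.3 41.4]
407 ((-250.54437255859375, -11.916084289550781), (76.58638763427734, 66.54981994628906), 6.212479114532471) [-291.85278  -48.23346] [-211.46252    23.400251]
549 ((-254.10919189453125, -8.60555648803711), (90.56922912597656, 78.19122314453125), 5.429713726043701) [-301.63013   -50.486313] [-206.81816    33.841057] 0.08941993753706966
```

```bash
cat >> h.py <<'E'
from scipy.spatial.transform import Rotation as Ro
D=np.load('deck.npz') if __import__('os').path.exists('deck.npz') else None
def w(dx,dy,z):
    c,s=np.cos(D['th']),np.sin(D['th']);return np.array([c*dx-s*dy+D['t'][0],s*dx+c*dy+D['t'][1],z])
def to(dx,dy,z,yawdeg=None,tilt=(0,0)):
    """deck xy mm, TCP z mm (world). yaw = world angle of tool y. prints rotation first, then the shift in the resulting tool axes"""
    s=sense();R0=Ro.from_rotvec(s['tcp_rot']).as_matrix();R1=R0
    if yawdeg is not None:
        a=np.radians(yawdeg);y=np.array([np.cos(a),np.sin(a),0]);zt=np.array([0,0,-1.])
        R1=np.column_stack([np.cross(y,zt),y,zt])@Ro.from_rotvec([tilt[0],tilt[1],0]).as_matrix()
    rv=Ro.from_matrix(R0.T@R1).as_rotvec();dp=w(dx,dy,z)-np.asarray(s['eef_pos'])*1000
    print('turn',rv.round(4),'rows',np.ceil(np.degrees(np.linalg.norm(rv))/8.5),'shift after',(R1.T@dp).round(1),'shift before',(R0.T@dp).round(1))
def st():
    s=sense();c,q=np.cos(D['th']),np.sin(D['th']);p=np.asarray(s['eef_pos'])*1000;d=p[:2]-D['t']
    print('t',round(s['t'],2),'deck',round(c*d[0]+q*d[1],1),round(-q*d[0]+c*d[1],1),'z',p[2].round(1),'F',np.round(s['contact_force'],1),'w',round(s['grip_width'],4),'g',s['gripper_force'],'q',np.round(s['q'],2))
E
python3 -c "
from h import *
st();to(-107.5,-91.9,160,-2.5)"
```

```text
t 0.1 deck -431.3 -243.9 z 209.3 F [-0.2 -1.1 -0.8] w 0.085 g 0.0 q [-1.28  0.44  0.02  1.57 -0.01  1.13 -0.08]
turn [-1.1000e-03  9.0000e-04  1.2256e+00] rows 9.0 shift after [-284.9  216.3   49.3] shift before [-299.9 -194.8   49.6]
```

Call:
carry_out:
  deltas: "0 0 0 0 0 0.136 0; 0 0 0 0 0 0.136 0; 0 0 0 0 0 0.136 0; 0 0 0 0 0 0.136 0; 0 0 0 0 0 0.136 0; 0 0 0 0 0 0.136 0; 0 0 0 0 0 0.136 0; 0 0 0 0 0 0.136 0; 0 0 0 0 0 0.137 0"

```text
t: 1.0
eef_pos: [0.2368, 0.5781, 0.2096]
tcp_rot: [2.275, 2.166, -0.001]
contact_force: [-0.3, 0.7, -0.1]
grip_width: 0.0426
gripper_force: 0.0
```

Call:
carry_out:
  deltas: "-28 22 0 0 0 0 0; -28 22 0 0 0 0 0; -28 22 0 0 0 0 0; -28 22 0 0 0 0 0; -28 22 0 0 0 0 0; -28 22 0 0 0 0 0; -28 22 0 0 0 0 0; -28 22 5 0 0 0 0; -28 22 20 0 0 0 0; -28 20 20 0 0 0 0; 0 0 0 0 0 0 0"

```text
t: 2.1
eef_pos: [0.444, 0.2832, 0.1628]
tcp_rot: [2.275, 2.163, -0.007]
contact_force: [0.4, -0.0, 0.8]
grip_width: 0.0428
gripper_force: 0.0
```

```bash
python3 - <<'E'
from h import *
st();to(-107.5,-91.9,79,-2.5)
a=shot('scene','s1');b=shot('top','t1')
A=cv2.resize(a['pixels'][170:260,190:290],None,fx=4,fy=4,interpolation=2);B=cv2.resize(b['pixels'][165:265,200:290],None,fx=4,fy=4,interpolation=2)
o=np.zeros((400,760,3),np.uint8);o[:360,:400]=A;o[:400,400:760]=B;cv2.imwrite('pics/c1.png',o[...,::-1])
E
```

```text
t 2.1 deck -106.2 -88.5 z 162.8 F [ 0.4 -0.   0.8] w 0.0428 g 0.0 q [-0.98  0.33  0.41  1.9  -0.16  0.95 -0.55]
turn [-0.0017  0.0047 -0.0066] rows 1.0 shift after [ 0.6 -3.6 83.8] shift before [ 0.9 -3.5 83.8]
```

View pics/c1.png

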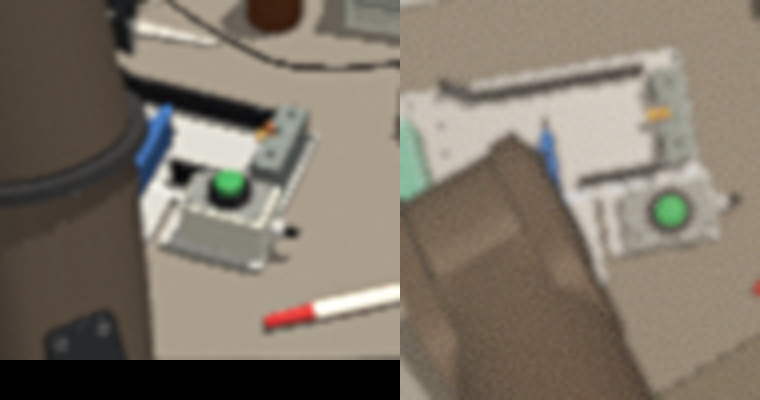

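The arm hides the knob in both views (scene left, top centre), but the earlier fix is well within the 43 mm opening, so I'm going down.

Call:
carry_out:
  deltas: "0 -3.5 12 0 0 0 0; 0.5 0 16 0 0 0 0; 0 0 16 0 0 0 0; 0 0 16 0 0 0 0; 0 0 12 0 0 0 0; 0 0 11 0 0 0 0; 0 0 0 0 0 0 0; 0 0 0 0 0 0 1; 0 0 0 0 0 0 1; 0 0 0 0 0 0 1; 0 0 0 0 0 0 1"
  newtons: 60

```text
t: 3.3
eef_pos: [0.4395, 0.2901, 0.0825]
tcp_rot: [-2.269, -2.173, -0.001]
contact_force: [1.1, -0.4, -0.6]
grip_width: -0.0001
gripper_force: 0.0
```

```bash
python3 -c "
from h import *
st();to(-121,-148,79)"
```

```text
t 3.3 deck -113.8 -91.8 z 82.5 F [ 1.1 -0.4 -0.6] w -0.0001 g 0.0 q [-0.96  0.44  0.36  1.98 -0.22  0.76 -0.51]
turn [0. 0. 0.] rows 0.0 shift after [ -4.7 -56.5   3.4] shift before [ -4.7 -56.5   3.4]
```

The fingers closed on nothing. I'll open, lift, step aside and look.

Call:
carry_out:
  deltas: "0 0 0 0 0 0 -0.5; 0 0 0 0 0 0 -0.5; 0 0 -30 0 0 0 -0.5; 0 0 -40 0 0 0 -0.5; 0 0 -40 0 0 0 -0.5; 50 0 0 0 0 0 -0.5; 50 0 0 0 0 0 -0.5; 50 0 0 0 0 0 -0.5; 50 0 0 0 0 0 -0.5; 40 0 0 0 0 0 -0.5; 0 0 0 0 0 0 -0.5"

```text
t: 4.4
eef_pos: [0.4465, 0.5362, 0.1904]
tcp_rot: [-2.259, -2.18, 0.0]
contact_force: [-1.1, 0.1, -0.5]
grip_width: 0.0642
gripper_force: 0.0
```

```bash
python3 - <<'E'
from h import *
st()
a=shot('scene','s2');b=shot('top','t2')
A=cv2.resize(a['pixels'][170:270,190:290],None,fx=4,fy=4,interpolation=2);B=cv2.resize(b['pixels'][165:265,200:290],None,fx=4,fy=4,interpolation=2)
o=np.zeros((400,760,3),np.uint8);o[:400,:400]=A;o[:400,400:760]=B;cv2.imwrite('pics/c2.png',o[...,::-1])
E
```

```text
t 4.4 deck -355.3 -44.0 z 190.4 F [-1.1  0.1 -0.5] w 0.0642 g 0.0 q [-1.17  0.58  0.36  1.42 -0.22  1.18 -0.81]
```

View pics/c2.png

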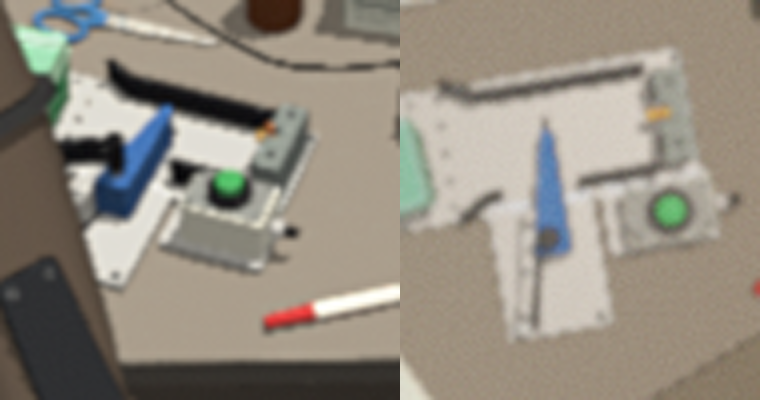

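The wedge hasn't moved: its tip is at (545,120) and the knob at (547,238) in the right half, and the knob is near (118,142) in the left half. I'll triangulate the knob.

```bash
python3 - <<'E'
from h import *
a=load('s2');b=load('t2')
for z in(.092,.102):print(ray(b,(147.5)/4-.5+200,238.5/4-.5+165,z).round(4),ray(a,118.5/4-.5+190,142.5/4-.5+170,z).round(4),w(-108.8,-91.9,0))
for d,n,sl in((a,'s',np.s_[200:216,214:224]),(b,'t',np.s_[220:228,231:241])):
    P=pts(d)[sl];print(n,'V\n',d['pixels'][sl].max(-1),'\nZ\n',(P[...,2]*1000).round().astype(int))
    m=(P[...,2]>.08)&(P[...,2]<.12);print(P[m].mean(0),P[m].min(0),P[m].max(0),m.sum())
E
```

```text
[0.4394 0.2861 0.092 ] [0.4478 0.2833 0.092 ] [440.20000758 285.16275785   0.        ]
[0.4396 0.2854 0.102 ] [0.4399 0.2773 0.102 ] [440.20000758 285.16275785   0.        ]
s V
 [[225 225 225 226 226 226 225 225 225 226]
 [226 227 227 227 228 227 227 226 227 228]
 [229 230 222 207 200 204 218 228 229 226]
 [211 209 180 131 105 123 173 216 226 208]
 [137 141 103  55  33  55 118 180 204 199]
 [ 59  60  40  28  26  39  90 157 193 191]
 [ 21  26  31  27  24  27  73 144 185 189]
 [ 22  36  39  27  18  18  65 138 184 190]
 [ 18  23  25  18  16  15  61 134 183 190]
 [ 27  28  27  19  15  14  55 128 178 189]
 [ 83  74  54  29  15  17  52 122 173 189]
 [158 133  93  47  17  19  60 133 183 191]
 [203 166 118  68  36  37  79 143 185 186]
 [176 142 111  87  75  85 117 161 180 161]
 [136 115 110 112 124 142 163 181 171 135]
 [102  97 106 122 152 178 188 183 154 111]] 
Z
 [[ 14   8   4   9   7  10   8   5   8  12]
 [  9  12   8   9  10   6   5   9   7   8]
 [  9   8  13  10  10  14  14   6   9   8]
 [  4  12  10 102  99  98   8   9  11   8]
 [ 44  11 101 105 102 100 102   7   9   8]
 [ 38  36 110
[... 675 characters left out ...]
42 127 110 112 121 144 163]
 [199 200 173 127  97  98  98 100 122 159]
 [202 201 170 119  94  96  98 100 119 151]
 [203 196 160 114  92  94  98  94 120 159]
 [196 178 142 107  93  89  98 114 146 165]
 [189 171 135 114 111 106 117 138 161 166]] 
Z
 [[ 39  41  40  54  52  56  60  56  54  60]
 [ 47  46  42  57 101  97 101  67  59  51]
 [ 48  50  41 104 107 101 102 101  71  60]
 [ 48  48  53 100 107 102 105 106  97  61]
 [ 43  45  58 102 105 106 107 104  89  59]
 [ 47  44  53 102 103 107 100 103  54  55]
 [ 50  43  56  59 103 100  96  60  61  59]
 [ 50  42  54  52  60  58  60  56  56  56]]
[0.44172527 0.28588217 0.10207867] [0.43303229 0.2766168  0.08936347] [0.45033298 0.29365747 0.10708763] 28
```

```bash
python3 - <<'E'
from h import *
c,s=np.cos(D['th']),np.sin(D['th'])
d=np.array([440,280])-D['t'];k=(c*d[0]+s*d[1],-s*d[0]+c*d[1]);print(k);to(*k,130,-2.5)
E
```

```text
(np.float64(-103.74222264255035), np.float64(-92.95496912561201))
turn [-0.0004  0.0013  0.0022] rows 1.0 shift after [-250.4    1.9   61. ] shift before [-250.3    1.4   61.4]
```

Call:
carry_out:
  deltas: "-42 0 0 0 0 0.002 -0.3; -42 0 0 0 0 0 -0.3; -42 0 0 0 0 0 -0.3; -42 0 10 0 0 0 -0.3; -42 0 20 0 0 0 -0.3; -40 2 31 0 0 0 -0.3; 0 0 0 0 0 0 -0.3; 0 0 0 0 0 0 -0.3"

```text
t: 5.3
eef_pos: [0.4402, 0.278, 0.1314]
tcp_rot: [-2.275, -2.166, 0.002]
contact_force: [0.9, 0.9, 0.8]
grip_width: 0.0557
gripper_force: 0.0
```

```bash
python3 - <<'E'
from h import *
st();to(-103.7,-93,79,-2.5);print(sense()['eef_pos'])
E
```

```text
t 5.3 deck -101.7 -93.1 z 131.4 F [0.9 0.9 0.8] w 0.0557 g 0.0 q [-0.97  0.36  0.39  1.95 -0.18  0.87 -0.53]
turn [-0.0008  0.0005 -0.0053] rows 1.0 shift after [ 2.  -0.3 52.4] shift before [ 2.  -0.3 52.4]
[0.44018576 0.27795246 0.1314492 ]
```

Call:
carry_out:
  deltas: "2 0 13 0 0 0 -0.3; 0 0 13 0 0 0 -0.3; 0 0 13 0 0 0 -0.3; 0 0 13 0 0 0 -0.3; 0 0 0 0 0 0 -0.3; 0 0 0 0 0 0 -0.3"

```text
t: 5.9
eef_pos: [0.4403, 0.2822, 0.0789]
tcp_rot: [2.271, 2.171, -0.002]
contact_force: [0.0, 0.1, -0.5]
grip_width: 0.0558
gripper_force: 0.0
```

Call:
carry_out:
  deltas: "0 0 0 0 0 0 0.4; 0 0 0 0 0 0 0.7; 0 0 0 0 0 0 0.7"
  newtons: 40

```text
t: 6.2
eef_pos: [0.4412, 0.2826, 0.0801]
tcp_rot: [2.271, 2.17, 0.003]
contact_force: [2.2, -1.8, 17.3]
grip_width: 0.0138
gripper_force: 9.3
```

Call:
carry_out:
  deltas: "0 0 0 0 0 0 0.7; 0 0 0 0 0 0 0.7"

```text
t: 6.4
eef_pos: [0.4422, 0.2827, 0.0808]
tcp_rot: [2.271, 2.169, 0.005]
contact_force: [1.5, -1.0, 8.5]
grip_width: 0.013
gripper_force: 4.3
```

```bash
python3 - <<'E'
from h import *
st();print(sense()['torque'])
a=shot('scene','s3')
cv2.imwrite('pics/c3.png',cv2.resize(a['pixels'][150:270,170:310],None,fx=5,fy=5,interpolation=2)[...,::-1])
E
```

```text
t 6.4 deck -106.0 -90.3 z 80.8 F [ 1.5 -1.   8.5] w 0.013 g 4.262934881262481 q [-0.94  0.44  0.36  1.99 -0.22  0.75 -0.49]
[-0.24843283 -0.27851173  0.03312782]
```

View pics/c3.png

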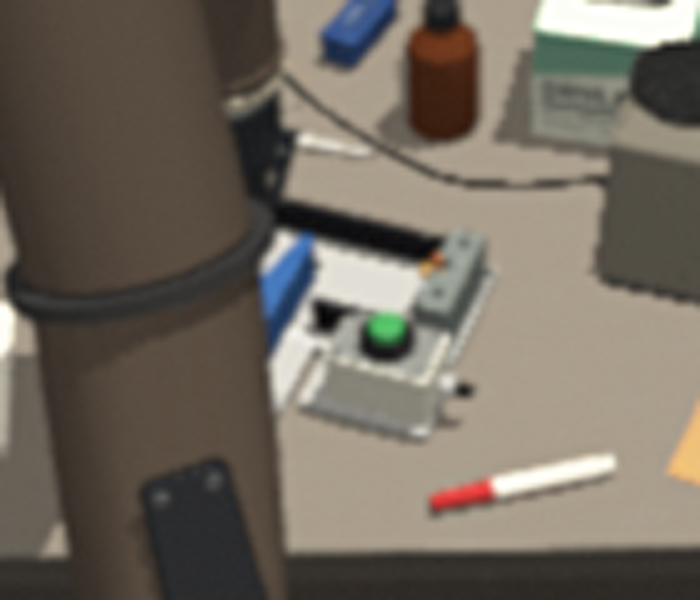

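```bash
python3 - <<'E'
from h import *
a=load('s0')
def pr(d,p):
    c=rot(d).T@(np.asarray(p)-d['eye']);K=d['mtx'];return np.array([K[0,2]+K[0,0]*c[0]/-c[2],K[1,2]-K[1,1]*c[1]/-c[2]]),-c[2]
u,z=pr(a,(.2368,.5779,.2093));print(u,z)
P=pts(a);y0,x0=160,85;sl=np.s_[y0:205,x0:130]
m=(P[sl][...,2]>.12)&(P[sl][...,2]<.32);q=P[sl][m];o=np.argsort(q[:,2])
for zz in np.arange(.18,.32,.01):
    k=q[abs(q[:,2]-zz)<.005]
    if len(k):print(zz.round(2),len(k),k.mean(0).round(3),k.min(0).round(3),k.max(0).round(3))
i=a['pixels'][150:215,75:140].copy();i=cv2.resize(i,None,fx=8,fy=8,interpolation=2)
cv2.circle(i,(int((u[0]-75+.5)*8),int((u[1]-150+.5)*8)),5,(255,0,0),-1);cv2.imwrite('pics/c4.png',i[...,::-1])
E
```

```text
[108.42072255 189.8803777 ] 1.4435593805705986
0.24 3 [0.23  0.563 0.244] [0.215 0.531 0.244] [0.249 0.62  0.245]
0.25 16 [0.229 0.565 0.25 ] [0.209 0.525 0.246] [0.264 0.622 0.255]
0.26 25 [0.227 0.561 0.26 ] [0.21  0.521 0.255] [0.25  0.625 0.265]
0.27 22 [0.223 0.549 0.27 ] [0.209 0.521 0.265] [0.248 0.625 0.275]
0.28 9 [0.229 0.582 0.279] [0.208 0.522 0.275] [0.246 0.624 0.284]
0.29 15 [0.213 0.523 0.293] [0.201 0.508 0.287] [0.23  0.538 0.295]
0.3 38 [0.212 0.523 0.299] [0.197 0.504 0.296] [0.239 0.612 0.304]
0.31 30 [0.212 0.538 0.31 ] [0.198 0.503 0.305] [0.235 0.615 0.315]
0.32 19 [0.212 0.533 0.318] [0.198 0.505 0.315] [0.233 0.6   0.32 ]
```

View pics/c4.png

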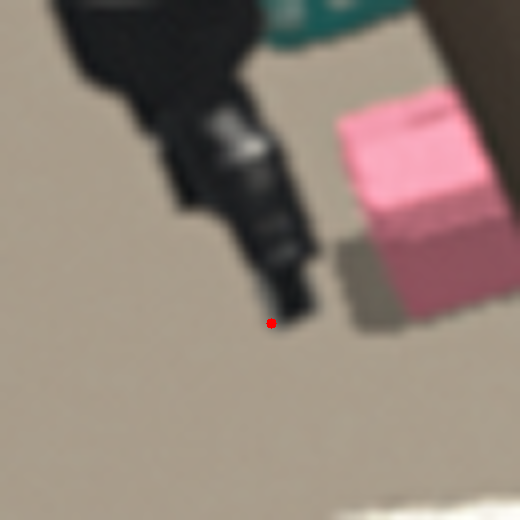

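```bash
python3 - <<'E'
from h import *
a=load('s0')
def pr(d,p):
    c=rot(d).T@(np.asarray(p)-d['eye']);K=d['mtx'];return np.array([K[0,2]+K[0,0]*c[0]/-c[2],K[1,2]-K[1,1]*c[1]/-c[2]]),-c[2]
s=np.array([.2368,.5779,0]);y=np.array([.379,.925,0])
for o in(-.05,.05):
  for z in(.201,.214,.24):print(o,z,pr(a,s+o*y+[0,0,z]))
P=pts(a)
for v in range(180,193):print(v,(P[v,104:118,2]*1000).round().astype(int),a['pixels'][v,104:118].max(-1))
E
```

```text
-0.05 0.201 (array([115.47499437, 199.79781265]), np.float64(1.4212666280644808))
-0.05 0.214 (array([114.5019086 , 196.99011257]), np.float64(1.41213187318763))
-0.05 0.24 (array([112.51747403, 191.26430987]), np.float64(1.3938623634339282))
0.05 0.201 (array([102.87827014, 183.84535928]), np.float64(1.477516512381003))
0.05 0.214 (array([101.86409694, 181.04597518]), np.float64(1.4683817575041522))
0.05 0.24 (array([ 99.7974188, 175.3414013]), np.float64(1.4501122477504504))
180 [   3  299  307  313  308  302  297  301  303  303  301 1198    0    7] [107  49  29  33  36  40  50  53  43  42  85 134 145 122]
181 [  1 290 294 308 308 297 301 296 300 296 298 296  -1  -3] [135  76  33  31  41  51  62  64  48  46  80 127 139 110]
182 [  5 287 293 303 302 300 294 298 296 297 292   1  -4   3] [153 107  53  35  44  51  52  47  47  83 120 145 142 111]
183 [ -2  -7 283 297 299 296 296 293 294 270  -2   0   3   3] [166 139  89  50  39  38  36  32  57 116 157 167 148 113]
184 [  0  -1   0 276 297 294 291 275 275 273   3  -5  -1   0] [171 159 126  81  46  31  28  27  56 112 156 171 155 124]
185 
[... 241 characters left out ...]
  2   1  -3   3 263 265 264 265 258 264 258  -1  -2   4] [169 169 159 132  97  63  33  26  31  56 110 154 169 155]
188 [ -5  -5  -6   0 255 258 263 263 259 255 254 247   1  -4] [169 171 167 148 112  74  37  26  33  59 109 152 170 166]
189 [ -8  -4  -5   2 254 250 258 256 260 249 244  -6   2  -2] [170 170 169 155 124  86  50  46  72 103 136 161 171 169]
190 [ -4  -5  -2  -1  -4 252 245 250 246   2  -1   5  -1  -2] [169 170 169 160 137 108  90 102 128 152 165 170 171 169]
191 [  0  -2   0  -5   2   1 247   3  -4  -4  -3  -2   2   0] [169 169 169 168 157 144 141 152 164 171 171 170 170 170]
192 [ 2  1 -4 -1 -3 -1 -4 -4  1 -5  0 -3 -2 -3] [169 168 169 169 169 166 167 170 171 171 170 169 170 170]
```

The start picture shows the open fingertips at z ≈ 0.244, about 30 mm higher than the stated tool geometry gives. So the grip was landing on the knob's top. I'll open and go lower gently while watching the force.

Call:
carry_out:
  deltas: "0 0 -10 0 0 0 -0.2; 0 0 -5 0 0 0 -0.2; 0 0 0 0 0 0 -0.2; 0 0 10 0 0 0 -0.2; 0 0 10 0 0 0 -0.2; 0 0 8 0 0 0 -0.2; 0 0 8 0 0 0 -0.2; 0 0 6 0 0 0 -0.2; 0 0 0 0 0 0 -0.2"

```text
t: 7.35
eef_pos: [0.4399, 0.2818, 0.0513]
tcp_rot: [-2.271, -2.171, 0.003]
contact_force: [0.1, 0.6, 0.4]
grip_width: 0.0512
gripper_force: 0.0
```

Call:
carry_out:
  deltas: "0 0 0 0 0 0 0.3; 0 0 0 0 0 0 1; 0 0 0 0 0 0 1; 0 0 0 0 0 0 1"
  newtons: 40

```text
t: 7.75
eef_pos: [0.4407, 0.2825, 0.0529]
tcp_rot: [2.271, 2.171, 0.001]
contact_force: [-1.4, -0.8, 3.6]
grip_width: 0.0186
gripper_force: 39.2
```

The knob is gripped (18.6 mm opening, 39 N). Now I'll draw the wedge out along tool -y.

Call:
carry_out:
  deltas: "0 -4 0 0 0 0 1; 0 -7 0 0 0 0 1; 0 -7 0 0 0 0 1; 0 -7 0 0 0 0 1; 0 -7 0 0 0 0 1; 0 -7 0 0 0 0 1; 0 -7 0 0 0 0 1; 0 -6 0 0 0 0 1; 0 -4 0 0 0 0 1; 0 -2 0 0 0 0 1; 0 0 0 0 0 0 1"

```text
t: 8.85
eef_pos: [0.385, 0.2852, 0.0529]
tcp_rot: [2.27, 2.168, 0.007]
contact_force: [12.4, -0.5, -4.0]
grip_width: 0.0187
gripper_force: 39.9
```

```bash
python3 -c "
from h import *
st();print(sense()['eef_pos'])"
```

```text
t 8.85 deck -118.0 -146.3 z 52.9 F [12.4 -0.5 -4. ] w 0.0187 g 39.89294931501263 q [-1.02  0.42  0.35  2.12 -0.23  0.63 -0.55]
[0.38503319 0.28523907 0.05285404]
```

Call:
carry_out:
  deltas: "0 0 0 0 0 0 -0.2; 0 0 0 0 0 0 -0.2; 0 0 -10 0 0 0 -0.2; 0 0 -40 0 0 0 0; 0 0 -45 0 0 0 1; 0 0 0 0 0 -0.105 1; 0 0 0 0 0 -0.105 1; 0 0 0 0 0 0 1"

```text
t: 9.65
eef_pos: [0.3819, 0.285, 0.1482]
tcp_rot: [-2.028, -2.399, -0.001]
contact_force: [0.6, -0.5, -0.8]
grip_width: 0.0001
gripper_force: 0.0
```

```bash
python3 -c "
from h import *
st();to(-264,-88,145,9.6);to(-264,-88,20,9.6)"
```

```text
t 9.65 deck -118.3 -149.4 z 148.2 F [ 0.6 -0.5 -0.8] w 0.0001 g 0.0 q [-1.05  0.27  0.37  2.03 -0.13  0.87 -0.45]
turn [-0.0001 -0.0007 -0.0005] rows 1.0 shift after [145.7  61.5   3.2] shift before [145.7  61.4   3.3]
turn [-0.0001 -0.0007 -0.0005] rows 1.0 shift after [145.7  61.5 128.2] shift before [145.6  61.4 128.3]
```

Call:
carry_out:
  deltas: "36 0 0 0 0 0 1; 37 15 0 0 0 0 1; 37 15 0 0 0 0 1; 36 31 0 0 0 0 1; 0 0 40 0 0 0 1; 0 0 40 0 0 0 1; 0 0 30 0 0 0 1; 0 0 18 0 0 0 1; 0 0 0 0 0 0 1; 0 0 0 0 0 0 1"

```text
t: 10.65
eef_pos: [0.4186, 0.4388, 0.0197]
tcp_rot: [2.033, 2.395, -0.001]
contact_force: [-0.2, 0.3, -0.7]
grip_width: -0.0001
gripper_force: 0.0
```

```bash
cat >> h.py <<'E'
def box(f):
    "box lid in deck frame from the top view"
    d=shot('top',f);P=pts(d);h=cv2.cvtColor(d['pixels'],cv2.COLOR_RGB2HSV);q=(P[...,:2]*1000-D['t'])@np.array([[np.cos(D['th']),-np.sin(D['th'])],[np.sin(D['th']),np.cos(D['th'])]])
    m=(h[...,0]>65)&(h[...,0]<92)&(h[...,1]>40)&(abs(P[...,2]-.089)<.008)&(q[...,0]>-330)&(q[...,0]<20)&(abs(q[...,1])<70)
    k=q[m].astype(np.float32);r=cv2.minAreaRect(k);print('lid',m.sum(),np.round(r[0],1),np.round(r[1],1),round(r[2],1),k.min(0),k.max(0));return d
E
python3 -c "
from h import *
st();box('t4')"
```

```text
t 10.65 deck -263.9 -87.7 z 19.7 F [-0.2  0.3 -0.7] w -0.0001 g 0.0 q [-1.09  0.63  0.28  1.82 -0.25  0.73 -0.51]
lid 425 [-252.1  -11.2] [86.7 72.5] 5.4 [-295.40195   -46.880745] [-206.58807    26.590885]
```

Call:
carry_out:
  deltas: "0 6 0 0 0 0 1; 0 6 0 0 0 0 1; 0 5 0 0 0 0 1; 0 4 0 0 0 0 1; 0 4 0 0 0 0 1; 0 0 0 0 0 0 1"

```text
t: 11.3
eef_pos: [0.4443, 0.4438, 0.0204]
tcp_rot: [-2.031, -2.396, -0.003]
contact_force: [-2.2, 0.3, 2.6]
grip_width: -0.0001
gripper_force: 0.0
```

```bash
python3 -c "
from h import *
st();box('t5')"
```

```text
t 11.3 deck -264.6 -61.5 z 20.4 F [-2.2  0.3  2.6] w -0.0001 g 0.0 q [-1.06  0.65  0.28  1.77 -0.25  0.76 -0.49]
lid 400 [-248.9    5.9] [85.1 72.6] 0.7 [-291.41574   -30.321499] [-206.213      42.374973]
```

The nudge left the box square (yaw 0.7°, y ≈ +6 mm), and the flare can take that. Next I'll go behind it with a two-finger fence, tilted so the tips touch the wall low.

Call:
carry_out:
  deltas: "0 -15 0 0 0 0 1; 0 -10 -20 0 0 0 1; 0 0 -45 0 0 0 0.2; 0 0 -45 0 0 0 0.2; 40 0 0 0 0 0 0.2; 30 20 0 0 -0.085 0 0.2; 0 30 0 0 -0.085 0 0.2; 0 32 0 0 0 0 0.2; 0 0 0 0 0 0 0.2"

```text
t: 12.25
eef_pos: [0.4926, 0.5207, 0.1285]
tcp_rot: [1.945, 2.289, -0.164]
contact_force: [0.7, -1.0, 0.3]
grip_width: 0.0345
gripper_force: 0.0
```

```bash
python3 -c "
from h import *
st();to(-332,3,18,9.6,(0,-.17))"
```

```text
t 12.25 deck -332.3 -1.1 z 128.5 F [ 0.7 -1.   0.3] w 0.0345 g 0.0 q [-1.16  0.74  0.39  1.31 -0.13  1.24 -0.65]
turn [ 0.0025  0.0027 -0.0054] rows 1.0 shift after [ 18.4   4.1 109. ] shift before [ 18.7   3.7 108.9]
```

Call:
carry_out:
  deltas: "5 2 30 0 0 0 0.2; 5 2 30 0 0 0 0.2; 5 0 29 0 0 0 0.2; 3.4 0 20 0 0 0 0.2; 0 0 0 0 0 0 0.2; 0 0 0 0 0 0 0.2"

```text
t: 12.85
eef_pos: [0.4924, 0.5216, 0.0194]
tcp_rot: [1.944, 2.294, -0.166]
contact_force: [0.4, 1.2, 0.0]
grip_width: 0.0342
gripper_force: 0.0
```

```bash
python3 -c "
from h import *
st();box('t6');to(-260,0,20)"
```

```text
t 12.85 deck -333.3 -1.2 z 19.4 F [0.4 1.2 0. ] w 0.0342 g 0.0 q [-1.15  0.85  0.35  1.39 -0.16  1.06 -0.64]
lid 489 [-248.2    5.9] [74.  84.2] 89.4 [-290.05664   -31.271894] [-205.78056   42.67845]
turn [0. 0. 0.] rows 0.0 shift after [-72.7   0.8  12.7] shift before [-72.7   0.8  12.7]
```

Call:
carry_out:
  deltas: "-9.9 0 1.7 0 0 0 0.2; -9.9 0 1.7 0 0 0 0.2; -7.9 0 1.3 0 0 0 0.2; -5 0 0.9 0 0 0 0.2; -5 -0.5 0.9 0 0 0 0.2; -6 -0.5 1 0 0 0 0.2; -6 -0.5 1 0 0 0 0.2; -6 -0.5 1 0 0 0 0.2; -6 -0.5 1 0 0 0 0.2; -6 -0.5 1 0 0 0 0.2; -6 -0.5 1 0 0 0 0.2"

```text
t: 14.0
eef_pos: [0.5009, 0.447, 0.019]
tcp_rot: [1.944, 2.294, -0.166]
contact_force: [-0.1, 1.8, 2.1]
grip_width: 0.0341
gripper_force: 1.0
```

```bash
python3 -c "
from h import *
st();box('t7')"
```

```text
t 14.0 deck -258.3 -5.1 z 19.0 F [-0.1  1.8  2.1] w 0.0341 g 1.0163975832983851 q [-1.1   0.78  0.36  1.55 -0.14  0.96 -0.57]
lid 495 [-206.9    1.8] [73.2 85.7] 89.4 [-249.84532   -35.151466] [-163.96982    38.239426]
```

Call:
carry_out:
  deltas: "-6 -0.3 1 0 0 0 0.2; -8 -0.3 1.4 0 0 0 0.2; -8 0 1.4 0 0 0 0.2; -8 0 1.4 0 0 0 0.2; -8 0 1.4 0 0 0 0.2; -8 0 1.4 0 0 0 0.2; -8 0 1.4 0 0 0 0.2; -8 0 1.4 0 0 0 0.2; -8 0 1.4 0 0 0 0.2; -8 0 1.4 0 0 0 0.2"

```text
t: 15.05
eef_pos: [0.5135, 0.3688, 0.0189]
tcp_rot: [1.944, 2.295, -0.165]
contact_force: [-0.0, 2.6, 1.1]
grip_width: 0.0343
gripper_force: 1.1
```

```bash
python3 -c "
from h import *
st();box('t8')"
```

```text
t 15.05 deck -179.1 -5.7 z 18.9 F [-0.   2.6  1.1] w 0.0343 g 1.1419366300106049 q [-1.02  0.72  0.36  1.68 -0.12  0.88 -0.49]
lid 511 [-130.8    2. ] [87.3 76.6] 0.7 [-174.56976   -36.717392] [-87.21502  40.2066 ]
```

Call:
carry_out:
  deltas: "-8 0.3 1.4 0 0 0 0.2; -8 0.3 1.4 0 0 0 0.2; -8 0 1.4 0 0 0 0.2; -8 0 1.4 0 0 0 0.2; -8 0 1.4 0 0 0 0.2; -8 0 1.4 0 0 0 0.2; -8 0 1.4 0 0 0 0.2; -6 0 1.1 0 0 0 0.2; -3 0 0.5 0 0 0 0.2; 0 0 0 0 0 0 0.2"

```text
t: 16.1
eef_pos: [0.5248, 0.3033, 0.0185]
tcp_rot: [1.945, 2.293, -0.167]
contact_force: [-0.4, -0.3, 0.2]
grip_width: 0.034
gripper_force: 0.0
```

```bash
python3 -c "
from h import *
st();box('t9')"
```

```text
t 16.1 deck -112.6 -5.4 z 18.5 F [-0.4 -0.3  0.2] w 0.034 g 0.0 q [-0.95  0.68  0.36  1.76 -0.1   0.82 -0.41]
lid 527 [-64.3   2.5] [88.2 76.6] 0.1 [-108.34004  -35.80877] [-20.178102  40.85726 ]
```

Call:
carry_out:
  deltas: "-3 0 0.5 0 0 0 0.2; -3 0 0.5 0 0 0 0.2; -3 0 0.5 0 0 0 0.2; -2 0 0.35 0 0 0 0.2; -2 0 0.35 0 0 0 0.2; -2 0 0.35 0 0 0 0.2; 0 0 0 0 0 0 0.2"

```text
t: 16.85
eef_pos: [0.5272, 0.2897, 0.0186]
tcp_rot: [1.944, 2.295, -0.165]
contact_force: [-0.9, 3.2, -1.3]
grip_width: 0.0342
gripper_force: 1.8
```

```bash
python3 -c "
from h import *
st();box('t10')"
```

```text
t 16.85 deck -98.8 -5.4 z 18.6 F [-0.9  3.2 -1.3] w 0.0342 g 1.7812891071662307 q [-0.93  0.67  0.36  1.78 -0.1   0.8  -0.39]
lid 530 [-50.8   2.1] [78.2 88.5] 88.6 [-95.53304  -36.717487] [-5.9645276 40.988525 ]
```

Call:
carry_out:
  deltas: "-2 0 0.35 0 0 0 0.2; -2 0 0.35 0 0 0 0.2; -1.5 0 0.25 0 0 0 0.2; -1 0 0.2 0 0 0 0.2; 0 0 0 0 0 0 0.2"

```text
t: 17.4
eef_pos: [0.5282, 0.285, 0.0186]
tcp_rot: [1.944, 2.297, -0.162]
contact_force: [-1.7, 9.0, -2.4]
grip_width: 0.0341
gripper_force: 4.4
```

```bash
python3 -c "
from h import *
st();box('t11')"
```

```text
t 17.4 deck -94.0 -5.1 z 18.6 F [-1.7  9.  -2.4] w 0.0341 g 4.376858314499259 q [-0.92  0.67  0.36  1.79 -0.1   0.8  -0.39]
lid 535 [-45.5   2.1] [75.4 89.5] 88.3 [-90.642715 -35.434353] [-0.32438186 40.11008   ]
```

Call:
carry_out:
  deltas: "-1.5 0 0.25 0 0 0 0.2; -1.5 0 0.25 0 0 0 0.2; 0 0 0 0 0 0 0.2"

```text
t: 17.75
eef_pos: [0.5283, 0.2849, 0.0187]
tcp_rot: [1.943, 2.3, -0.158]
contact_force: [-3.6, 15.1, -1.4]
grip_width: 0.0342
gripper_force: 7.7
```

```bash
python3 -c "
from h import *
st()"
```

```text
t 17.75 deck -93.9 -5.1 z 18.7 F [-3.6 15.1 -1.4] w 0.0342 g 7.745021469891071 q [-0.92  0.67  0.36  1.79 -0.1   0.79 -0.38]
```

The box is on the stop (15 N, no further travel). I'll back off, lift and return to the knob.

Call:
carry_out:
  deltas: "10 0 -2 0 0 0 0.2; 20 0 -4 0 0 0 0.2; 0 0 -40 0 0 0 0; 0 0 -45 0 0 0 -0.2; 0 0 -30 0 0.08 0 -0.2; 0 0 0 0 0.08 0 -0.2; 0 -40 0 0 0 0.105 -0.2; 0 -40 0 0 0 0.105 -0.2; 0 0 0 0 0 0 -0.2"

```text
t: 18.65
eef_pos: [0.4359, 0.3198, 0.1322]
tcp_rot: [2.268, 2.165, -0.016]
contact_force: [0.3, 0.8, -0.4]
grip_width: 0.0515
gripper_force: 0.0
```

```bash
python3 -c "
from h import *
st();to(-118,-146.3,120,-2.5);box('t12')"
```

```text
t 18.65 deck -143.7 -90.4 z 132.2 F [ 0.3  0.8 -0.4] w 0.0515 g 0.0 q [-1.03  0.4   0.39  1.89 -0.18  0.9  -0.6 ]
turn [-0.0028  0.0116 -0.0027] rows 1.0 shift after [-36.8 -49.3  12.2] shift before [-36.8 -49.2  12.8]
lid 518 [-54.7   2.1] [88.3 75.2] 0.3 [-98.765205 -35.61576 ] [-10.527168  39.780003]
```

Call:
carry_out:
  deltas: "-18 -25 0 -0.003 0.012 -0.003 -0.2; -19 -24 0 0 0 0 -0.2; 0 0 13 0 0 0 -0.2; 0 0 0 0 0 0 -0.2"

```text
t: 19.1
eef_pos: [0.3906, 0.285, 0.1191]
tcp_rot: [2.265, 2.173, 0.006]
contact_force: [0.0, -0.1, 0.5]
grip_width: 0.0515
gripper_force: 0.0
```

```bash
python3 -c "
from h import *
st();to(-118,-146.3,53,-2.5)"
```

```text
t 19.1 deck -116.9 -140.8 z 119.1 F [ 0.  -0.1  0.5] w 0.0515 g 0.0 q [-1.05  0.32  0.39  2.05 -0.16  0.8  -0.61]
turn [ 0.0045 -0.0009  0.0022] rows 1.0 shift after [-0.1 -5.6 66.1] shift before [-0.1 -5.9 66.1]
```

Call:
carry_out:
  deltas: "0 -5.5 12 0.004 0 0.002 -0.2; 0 0 14 0 0 0 -0.2; 0 0 14 0 0 0 -0.2; 0 0 14 0 0 0 -0.2; 0 0 12 0 0 0 -0.2; 0 0 0 0 0 0 -0.2; 0 0 0 0 0 0 0.3; 0 0 0 0 0 0 1; 0 0 0 0 0 0 1; 0 0 0 0 0 0 1"
  newtons: 60

```text
t: 20.1
eef_pos: [0.3858, 0.2861, 0.0543]
tcp_rot: [-2.269, -2.171, -0.006]
contact_force: [0.1, -0.7, 5.2]
grip_width: 0.018
gripper_force: 58.8
```

```bash
python3 -c "
from h import *
st();print(sense()['eef_pos'],sense()['tcp_rot'])"
```

```text
t 20.1 deck -118.8 -145.4 z 54.3 F [ 0.1 -0.7  5.2] w 0.018 g 58.78244918421842 q [-1.01  0.42  0.34  2.12 -0.23  0.64 -0.55]
[0.38579379 0.28612414 0.05431601] [-2.26919742 -2.17134372 -0.00577875]
```

Call:
carry_out:
  deltas: "0 5 0 0 0 0 1; 0 7 0 0 0 0 1; 0 7 0 0 0 0 1; 0 7 0 0 0 0 1; 0 7 0 0 0 0 1; 0 7 0 0 0 0 1; 0 7 0 0 0 0 1; 0 6 0 0 0 0 1; 0 4 0 0 0 0 1; 0 0 0 0 0 0 1"

```text
t: 21.1
eef_pos: [0.4419, 0.2834, 0.0543]
tcp_rot: [-2.268, -2.171, -0.003]
contact_force: [-4.7, -1.0, 9.6]
grip_width: 0.0181
gripper_force: 59.4
```

```bash
python3 -c "
from h import *
st();box('t13');print(sense()['eef_pos'])"
```

```text
t 21.1 deck -106.8 -90.6 z 54.3 F [-4.7 -1.   9.6] w 0.0181 g 59.442418590188026 q [-0.92  0.48  0.34  2.01 -0.25  0.69 -0.47]
lid 521 [-48.8   2.4] [75.9 88.6] 89.3 [-93.24317 -35.47689] [-4.3985057 40.343803 ]
[0.44184437 0.28341804 0.05433013]
```

Call:
carry_out:
  deltas: "0 4 0 0 0 0 1; 0 4 0 0 0 0 1; 0 3 0 0 0 0 1; 0 2 0 0 0 0 1; 0 2 0 0 0 0 1; 0 0 0 0 0 0 1"

```text
t: 21.75
eef_pos: [0.456, 0.2827, 0.0543]
tcp_rot: [-2.267, -2.171, -0.001]
contact_force: [-6.5, -2.0, 11.3]
grip_width: 0.018
gripper_force: 59.7
```

```bash
python3 -c "
from h import *
st();box('t14');print(sense()['eef_pos'])"
```

```text
t 21.75 deck -103.7 -76.8 z 54.3 F [-6.5 -2.  11.3] w 0.018 g 59.69522590865381 q [-0.9   0.49  0.34  1.98 -0.25  0.71 -0.45]
lid 505 [-45.4   2.5] [88.9 75.8] 0.1 [-89.82956 -35.49012] [-0.87782246 40.35003   ]
[0.45599683 0.28270897 0.05433179]
```

Call:
carry_out:
  deltas: "0 2 0 0 0 0 1; 0 2 0 0 0 0 1; 0 2 0 0 0 0 1; 0 0 0 0 0 0 1"

```text
t: 22.2
eef_pos: [0.4574, 0.2827, 0.0542]
tcp_rot: [-2.262, -2.17, 0.008]
contact_force: [-22.4, -1.7, 26.9]
grip_width: 0.0181
gripper_force: 61.7
```

Call:
carry_out:
  deltas: "0 1.5 0 0 0 0 1; 0 1 0 0 0 0 1; 0 0 0 0 0 0 1"

```text
t: 22.5
eef_pos: [0.4575, 0.2827, 0.0541]
tcp_rot: [-2.259, -2.169, 0.013]
contact_force: [-30.6, -3.3, 34.7]
grip_width: 0.0179
gripper_force: 63.0
```

The wedge is jammed (30 N, no travel). I'll release it and check the result.

Call:
carry_out:
  deltas: "0 -1 0 0 0 0 0.2; 0 -1 0 0 0 0 -0.2; 0 0 0 0 0 0 -0.2; 0 0 -10 0 0 0 -0.2; 0 0 -30 0 0 0 -0.2; 0 0 -45 0 0 0 0.5; 0 0 0 0 0 0 1; 0 0 0 0 0 0 1"

```text
t: 23.3
eef_pos: [0.4648, 0.2826, 0.1403]
tcp_rot: [-2.27, -2.171, -0.009]
contact_force: [-0.6, 0.7, -0.7]
grip_width: 0.0082
gripper_force: 0.0
```

```bash
python3 -c "
from h import *
st();box('t15');to(0,-87,130,-2.5);print(w(0,-87,0))"
```

```text
t 23.3 deck -102.2 -68.1 z 140.3 F [-0.6  0.7 -0.7] w 0.0082 g 0.0 q [-0.94  0.38  0.39  1.89 -0.18  0.9  -0.5 ]
lid 495 [-44.4   2.2] [85.4 76.4] 0.4 [-87.18757  -36.117825] [-1.4777194 40.318897 ]
turn [ 0.0018 -0.0029 -0.0006] rows 1.0 shift after [-103.4    3.7    9.1] shift before [-103.5    3.7    8.8]
[463.10795352 178.68893002   0.        ]
```

Call:
carry_out:
  deltas: "-30 1 0 0 0 0 1; -37 1 0 0 0 0 1; -36 1 0 0 0 0 1; 0 0 20 0 0 0 1; 0 0 20 0 0 0 1; 0 0 10 0 0 0 1; 0 0 0 0 0 0 1; 0 0 0 0 0 0 1"

```text
t: 24.15
eef_pos: [0.4622, 0.1792, 0.0884]
tcp_rot: [-2.269, -2.172, -0.002]
contact_force: [-0.0, 0.6, 0.4]
grip_width: -0.0001
gripper_force: 0.0
```

```bash
python3 -c "
from h import *
st();to(0,-87,60,-2.5)"
```

```text
t 24.15 deck -0.7 -87.9 z 88.4 F [-0.   0.6  0.4] w -0.0001 g 0.0 q [-0.78  0.39  0.39  2.05 -0.22  0.74 -0.3 ]
turn [ 0.0004 -0.0016 -0.0002] rows 1.0 shift after [-0.5  1.  28.4] shift before [-0.5  1.  28.4]
```

Call:
carry_out:
  deltas: "0 1 5 0 0 0 1; 0 0 5 0 0 0 1; 0 0 4 0 0 0 1; 0 0 4 0 0 0 1; 0 0 3 0 0 0 1; 0 0 3 0 0 0 1; 0 0 0 0 0 0 1"

```text
t: 24.85
eef_pos: [0.463, 0.1791, 0.0641]
tcp_rot: [-2.269, -2.171, -0.003]
contact_force: [0.1, 0.2, 1.4]
grip_width: 0.0001
gripper_force: 0.0
```

Call:
carry_out:
  deltas: "0 0 2 0 0 0 1; 0 0 2 0 0 0 1; 0 0 2 0 0 0 1; 0 0 0 0 0 0 1"

```text
t: 25.25
eef_pos: [0.4634, 0.1793, 0.0585]
tcp_rot: [-2.269, -2.171, -0.004]
contact_force: [-0.4, -0.5, 2.9]
grip_width: 0.0
gripper_force: 1.3
```

Call:
carry_out:
  deltas: "0 0 2 0 0 0 1; 0 0 2 0 0 0 1; 0 0 0 0 0 0 1"

```text
t: 25.55
eef_pos: [0.4634, 0.1793, 0.0548]
tcp_rot: [-2.269, -2.171, -0.004]
contact_force: [-1.0, -1.2, 8.1]
grip_width: 0.0002
gripper_force: 3.8
```

Call:
carry_out:
  deltas: "0 0 1.5 0 0 0 1; 0 0 1.5 0 0 0 1; 0 0 0 0 0 0 1; 0 0 0 0 0 0 1"

```text
t: 25.95
eef_pos: [0.4637, 0.1794, 0.0541]
tcp_rot: [-2.269, -2.17, -0.007]
contact_force: [-12.5, -4.7, 46.0]
grip_width: -0.0002
gripper_force: 23.1
```

The button is bottomed. I'll lift straight away and check.

Call:
carry_out:
  deltas: "0 0 -6 0 0 0 1; 0 0 -20 0 0 0 1; 0 0 -40 0 0 0 1; 0 0 -40 0 0 0 1; 40 -40 0 0 0 0 1; 40 -40 0 0 0 0 1; 40 -30 0 0 0 0 1; 40 0 0 0 0 0 1; 40 0 0 0 0 0 1; 0 0 0 0 0 0 1"

```text
t: 26.95
eef_pos: [0.3695, 0.38, 0.1575]
tcp_rot: [-2.261, -2.178, -0.007]
contact_force: [0.3, -1.2, 0.2]
grip_width: -0.0001
gripper_force: 0.0
```

```bash
python3 - <<'E'
from h import *
st();d=box('t16');a=shot('scene','s16')
A=cv2.resize(a['pixels'][160:260,190:290],None,fx=4,fy=4,interpolation=2);B=cv2.resize(d['pixels'][165:265,200:290],None,fx=4,fy=4,interpolation=2)
o=np.zeros((400,760,3),np.uint8);o[:,:400]=A;o[:,400:]=B;cv2.imwrite('pics/c16.png',o[...,::-1])
E
```

```text
t 26.95 deck -214.0 -145.9 z 157.5 F [ 0.3 -1.2  0.2] w -0.0001 g 0.0 q [-1.16  0.34  0.34  1.9  -0.14  0.93 -0.79]
lid 520 [-45.8   2.4] [74.8 89.1] 88.5 [-90.46021 -35.41973] [-0.9480897 40.039196 ]
```

View pics/c16.png

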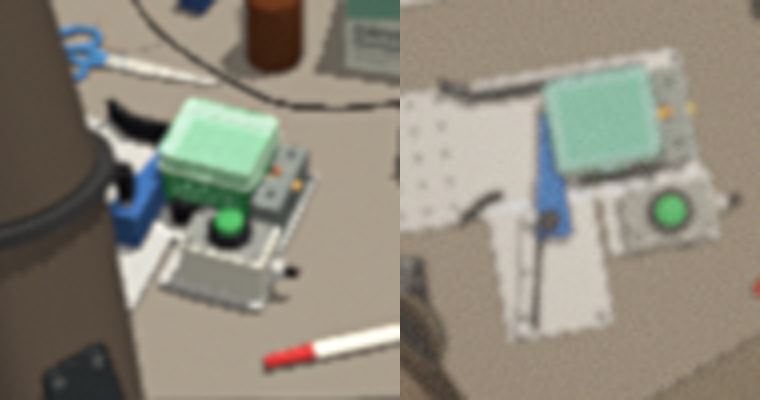

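In the right half the box is against the stop at (605,118). The wedge is tight behind it, with the knob at (548,220), and the stud has moved back to (665,112). The bystanders are where they were, so I'm handing in.

```bash
python3 -c "
from cell import *
print(hand_in())"
```

```text
the job is handed in; nothing more can be done
None
```

The box is loaded against the stop with the wedge jammed behind it, the green button was pressed fully down, and the job is handed in at about 27 s; the last press peaked at 46 N through the fingertips, against the 40 N limit stated for the arm and gripper body.

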